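Mark the bridge blank in the guitar workshop

ROBOT

A 6-joint arm with a two-finger parallel gripper is mounted at the origin on the work surface. World frame = base frame: x ahead of the robot, y to its left, z up, the work surface at z = 0. Lengths are in mm, angles in rad, forces in N, time in s.
With the tool pointing down it reaches from about 250 to 775 mm from the base axis. Payload 8.9 kg.
Tool frame: the origin (TCP) lies between the finger pads; the fingertips stand 17 mm ahead of it and the grasp point (between the pads) lies 2 mm behind it (robot.tip_extent is the distance from the TCP to the fingertips, in mm); z points along the fingers, y is the line along which they close (so a half turn about z gives the same grasp; the last joint's range is limited). The gripper opens to 85 mm and grips with 20 to 120 N. Pads are 22 mm wide; open, the fingers measure 114 mm over their backs; the gripper's body (76 mm by 85 mm) begins 54 mm behind the grasp point. The pads swing forward as they close: fully open they stand 13 mm farther back than shut.
Start: joints at [0.993, 0.291, -0.153, 1.127, 0, 1.431], TCP at [223.042, 475.264, 248.305] pointing down, gripper open.
Joint ranges: [-2.52, 2.52], [-0.91, 1.74], [-1.3, 1.37], [-1.96, 2.02], [-1.52, 1.47], [-3.14, 3.14]. Speed limits (rad/s): [2.22, 2.22, 2.79, 3.14, 3.14, 3.14].

INTERFACE

Orientations are given as a unit quaternion [x, y, z, w].
In Python, from cell import robot gives the robot as it stands.
- The arm moves only by the tool move_arm, never from a script. Its arguments are lists of equal length, an entry for each row: "linear": the shift along the tool's x, y, z in mm, a list of three; "turn": the turn about the tool's z in rad. A call has 1 to 10 rows; each row shifts and turns the commanded pose from where the row before left it, along the tool's axes as they then stand; what a row does not reach is not made up. A row lasts 1/8 s, in which the tool goes at most 62.5 mm and 10.7 degrees, less where a joint would pass 70% of its speed; a pose out of reach is approached as far as the arm can. A call with a gripper value outside its range is refused whole. "claw" is the finger opening in mm, from 0 to 85.4, set as the call begins (left out, the last holds). The fingers move at their own pace and stop on an object; the grip force is fixed at half the most. Time passes only in rows, so rows that do not move let the fingers close. It gives the time, the measured TCP pose, the force, the opening and the grip force at its end, in the units of the state.
- robot.sense(): the state, without advancing time (a new reading comes with each control period).
- robot.camera(name): name is "side" or "top"; returns a dict with "pixels" (480x640x3 uint8, red, green, blue), "z_map" (480x640 float32, mm along the optical axis (not along the pixel's ray), 0 where there is no reading), "camera_matrix" (3x3 intrinsics, pixels), "k1" (the pictures are not rectified: a ray, as slopes to the right and down, at radius r is drawn at 1 + k1 r^2 times it, then the intrinsics apply), "position" and "orientation" of the camera in the world. Camera axes: x right, y down, z forward; pixel columns grow to the right and rows downward; lengths in mm; the calibration is good to about 2 mm. A picture is of the moment at which its call begins.
- robot.sign_off(): hands the job in; it is judged then, once.
The state is a dict: "time": time; "joint_positions": joint angles; "joint_vel": joint speeds; "effort": joint torques, N m; "tcp_pos": TCP position; "ee_rot": TCP orientation; "wrist_force": force on the tool from outside, world axes, zero at the start; "wrist_torque": the same for the moment, N m; "opening": opening from 0.0 (shut) to 1.0 (fully open); "grip_force": force on a finger pad.
Only numpy, scipy, OpenCV 4.12 (cv2) and the standard library are available. Lean on these libraries where they do the work, as an engineer would, in place of code of your own. Each camera call takes 0.05 s, during which the arm holds its last target. There are 200 camera calls.

TASK

One of the two marking presses on the bench has the long dark bridge blank lying under its punch. Push that press's black knob straight down to its stop, hold it there for about half a second so that the wood is marked, then let it spring all the way up again, leaving the blank lying where it is. Do not press the knob of the other, empty press, and do not shift the dial gauge.

Things in the scene. Friction and masses are not known exactly. Their poses are not given: they have to be found in the camera images.
- left_knob (a point): Centre of the flat top of the left press's black plunger knob (y > 0), a disc 40 mm across, 17 mm thick; the point moves with it, z up. The top is 182 mm above the bench when up, 162 mm at its stop: 20 mm straight down against a spring, about 2 N to start and 7 N at the stop, where it meets solid metal. It springs back by itself. Nothing stands above it.
- right_knob (a point): The same point on the right press (y < 0), its twin. Each press is an aluminium C-frame fixed to the bench: base 175 x 80 mm; arm 30 mm wide, top 139 mm above the bench (145 mm at the plunger); column 83 to 113 mm from the plunger axis along the point's +x (away from the robot, within 0.3 rad). The anvil under the punch is 56 x 70 mm, its top 30 mm above the bench.
- blank (a point): Centre of the bridge blank, a loose bar of dark wood 160 mm long (its y), 32 mm wide (its x), 10 mm thick, about 50 g. It lies flat across the anvil of one press, its centre 35 mm above the bench and within 10 mm of that press's plunger axis, both ends sticking out. The knob above it is the one to press; the other anvil bears only a few shavings.
- gauge: Bystander: a loose dial thickness gauge, an aluminium C-frame 165 mm tall with a round dial, base 150 x 60 mm, about 1 kg, standing beyond the presses, seen from the robot, near y = 0. Origin at the centre of its underside.
Things that resemble listed ones, but are neither listed nor needed, are in the scene too. Leave any orange or pink look-alike of the part that bears left_knob alone.

How it is judged (in metres and radians):
On the way:
1. the knob of the press that holds the blank is at its stop (within 3 mm) for 0.2 s (((horizontal distance between blank and left_knob below 0.03 m and height (world z) of left_knob below 0.165 m) or (horizontal distance between blank and right_knob below 0.03 m and height (world z) of right_knob below 0.165 m))), for 0.2 s.
At the end, for the whole second after the job is handed in: Both knobs are fully up again (within 4 mm), and the blank lies flat (within about 8 degrees) and within 15 mm of where it was, on the anvil of its press (height (world z) of each of left_knob, right_knob above 0.178 m and distance of blank from where it was at the start of the episode below 0.015 m and angle between blank's own z axis and vertical below 0.15 rad); the robot touches nothing.
It fails at once if the knob of the empty press is pushed down by more than 8 mm ((horizontal distance between blank and left_knob above 0.06 m and height (world z) of left_knob below 0.174 m) or (horizontal distance between blank and right_knob above 0.06 m and height (world z) of right_knob below 0.174 m)).
It fails at once if the dial gauge is shifted by more than 20 mm (distance of gauge from where it was at the start of the episode above 0.02 m).
It also fails if it takes over 29 s, if anything falls off the work surface, if the arm or the gripper's body presses on something with over 40 N, if the wrist force passes 120 N, or if a joint passes its speed limit or range.

## Working session

There is one attempt and no reset: what is moved stays moved. The work goes in short steps, Python scripts to look and compute and a tool call to move; the robot and the scene stay as the last step left them, time stands still between calls to the robot, and variables do not carry over. Pictures are saved under pics/ and viewed, at most 10 in all, crops included, and the job is handed in when it is done.

Besides the shell and the picture viewer there is one more tool, called by a JSON object that holds its "fn" and its "kwargs", one argument or row to a line. move_arm: Moves the arm, as the interface text tells. Its arguments: {"type":"object","properties":{"linear":{"type":"array"},"turn":{"type":"array"},"claw":{"type":"number"}},"required":["linear","turn"]}

```bash
mkdir -p pics
cat > h.py <<'E'
import numpy as np, cv2
from scipy.spatial.transform import Rotation as R
from cell import robot
def cam(n):
    c=robot.camera(n); cv2.imwrite(f'pics/{n}_{robot.sense()["time"]:.2f}.png',c['pixels'][:,:,::-1]); return c
def pts(c):
    K=np.array(c['camera_matrix']); h,w=c['z_map'].shape
    u,v=np.meshgrid(np.arange(w),np.arange(h))
    p=np.stack([u,v],-1).reshape(-1,1,2).astype(float)
    d=cv2.undistortPoints(p,K,np.array([c['k1'],0,0,0.])).reshape(h,w,2)
    z=c['z_map'].astype(float)
    P=np.dstack([d[...,0]*z,d[...,1]*z,z])
    W=R.from_quat(c['orientation']).apply(P.reshape(-1,3)).reshape(h,w,3)+np.array(c['position'])
    W[z==0]=np.nan; return W
E
python3 - <<'E'
from h import *
for n in('top','side'):
    c=cam(n);W=pts(c);np.savez(f'{n}.npz',W=W,rgb=c['pixels']);print(n,c['position'],c['orientation'],c['k1'])
    dark=(c['pixels'].max(2)<70)&(W[...,2]>165)&(W[...,2]<195)
    k,l,s,ce=cv2.connectedComponentsWithStats(dark.astype('uint8'))
    for i in range(1,k):
        if s[i,4]>40: print(s[i],ce[i],np.nanmedian(W[l==i],0))
s=robot.sense();print(s['time'],s['tcp_pos'],s['ee_rot'])
E
ls pics
```

```text
top [ 477.94671277   25.88731303 1146.6498782 ] [ 0.71165962 -0.70182679  0.01052989 -0.02947649] 0.029229745184983513
[427 204  21  20 308] [437.1461039  213.86363636] [ 567.80338616 -163.73879371  182.16851957]
[258 218  20  19 301] [267.43521595 227.31229236] [538.78953031 157.85793319 182.42436405]
[168 233  20  19 297] [177.72727273 241.63299663] [508.23355345 328.28269986 182.6638894 ]
[430 319  20  20 313] [439.28753994 328.39297125] [ 354.09055686 -167.72493059  182.22933725]
[263 336  21  21 325] [272.82461538 346.17230769] [314.98134352 142.28903157 182.33643634]
[334 476  17   4  46] [342.84782609 477.97826087] [ 74.6230007    7.04258071 170.78884598]
side [373.15565399 842.43613729 597.53131017] [-0.10459804  0.85600963 -0.50323845  0.05529764] 0.009740959155325146
[342 170  19  13 191] [350.7486911  175.22513089] [ 566.52555535 -152.4480592   180.85568999]
[457 180  21  14 220] [466.77727273 185.98636364] [ 353.73123521 -156.79223327  180.91003781]
[237 213  29  12 131] [251.16793893 216.90076336] [690.35950191  48.54202099 175.22315088]
[312 252  28  21 424] [325.66745283 261.44339623] [536.45193156 166.09937381 181.46212493]
[475 267  29  22 510] [488.84117647 277.5       ] [314.74761464 152.06829494 181.46259565]
[299 325  33  28 708] [314.71610169 338.17372881] [507.80550874 335.47593729 181.80524363]
0.1 [222.82325424 474.95652489 247.78068294] [ 2.17621090e-01  9.76033153e-01 -5.53388433e-04 -1.98512666e-04]
side_0.10.png
top_0.05.png
```

View pics/top_0.05.png

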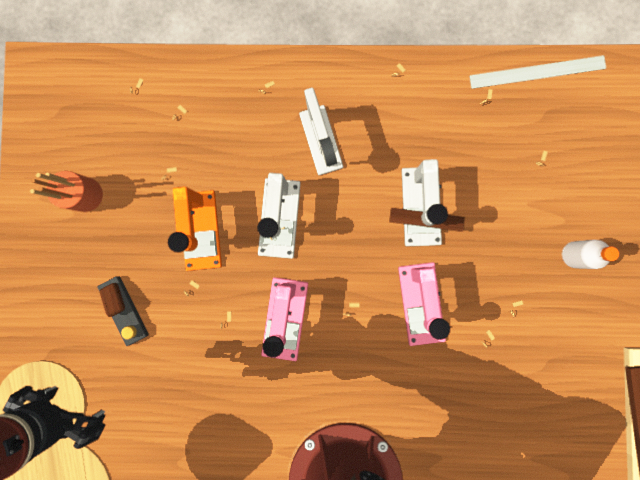

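View pics/side_0.10.png

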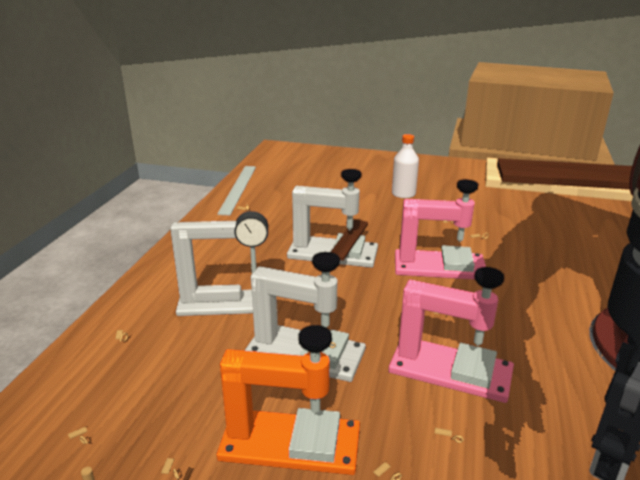

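Candidates for the knob, in top-view pixels:
- Orange look-alike: (178,242).
- Aluminium left press: (267,227). Its anvil is empty.
- Aluminium right press: (437,214). A dark bar lies under its punch.
- Pink look-alikes: (273,346) and (439,328).

The gauge is at (322,135). I choose the right aluminium press and will check it in a close crop.

Run:
```python
from h import *
a=cv2.imread('pics/top_0.05.png')[140:270,370:490];b=cv2.imread('pics/side_0.10.png')[150:280,270:390]
cv2.imwrite('pics/crop1.png',cv2.resize(np.hstack([a,b]),None,fx=3,fy=3,interpolation=cv2.INTER_CUBIC))
d=np.load('top.npz');W=d['W'];g=d['rgb'].astype(int)
m=(W[...,2]>178)&(abs(W[...,0]-568)<30)&(abs(W[...,1]+164)<30)
print('knob',W[m].mean(0),np.ptp(W[m],0))
b=(g[...,0]<120)&(W[...,2]>25)&(W[...,2]<50)&(abs(W[...,0]-568)<60)&(abs(W[...,1]+164)<110)&(g[...,0]-g[...,2]>15)
(c,s,an)=cv2.minAreaRect(W[b][:,:2].astype('f4'));print('blank',c,s,an,np.median(W[b][:,2]))
t=robot.sense();r=R.from_quat(t['ee_rot']);k=W[m].mean(0);print(r.inv().apply([k[0],k[1],248]-np.array(t['tcp_pos'])),r.as_matrix().round(3))
```

```text
knob [ 567.87667634 -162.86907531  182.19432639] [38.30970404 38.74707024  8.53576356]
blank (568.9340209960938, -169.0533447265625) (157.8211212158203, 31.895376205444336) 83.54979705810547 40.22017314473669
[-5.83325977e+02 -4.30829635e+02  1.97765464e-01] [[-0.905  0.425 -0.001]
 [ 0.425  0.905 -0.001]
 [ 0.    -0.001 -1.   ]]
```

View pics/crop1.png

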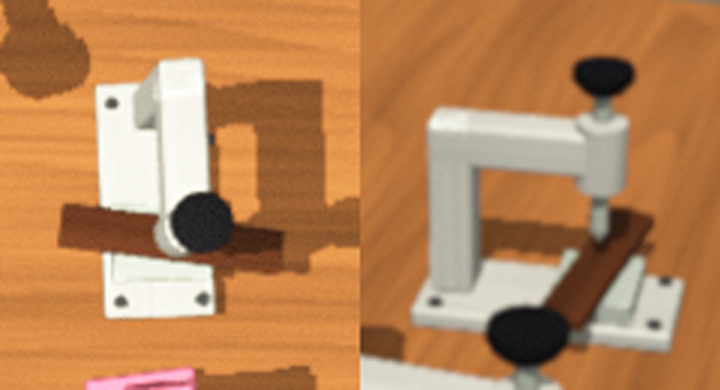

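The crop confirms it: the dark bar lies under the punch of the right aluminium press, whose knob is at top pixel (437,214). The knob measures 38 mm across at z = 182, and the bar 158 x 32 mm at z = 40, both as described. I'll shut the fingers and travel above everything.

{"fn": "move_arm", "kwargs": {
  "linear": [
    [-42,-31,0],
    [-42,-31,0],
    [-42,-31,0],
    [-42,-31,0],
    [-42,-31,0],
    [-42,-31,0],
    [-42,-31,0],
    [-42,-31,0],
    [-42,-31,0],
    [-42,-31,0]
  ],
  "turn": [0,0,0,0,0,0,0,0,0,0],
  "claw": 0
}}

```text
time: 1.35
tcp_pos: [472.0, 14.5, 248.2]
ee_rot: [0.218, 0.976, 0.0, -0.0]
wrist_force: [0.8, 1.5, 0.3]
opening: -0.001
grip_force: 0.0
```

{"fn": "move_arm", "kwargs": {
  "linear": [
    [-41,-30,0],
    [-41,-30,0],
    [-41,-30,0],
    [-40,-31,0],
    [0,0,0],
    [0,0,0]
  ],
  "turn": [0,0,0,0,0,0]
}}

```text
time: 2.1
tcp_pos: [567.2, -162.2, 247.7]
ee_rot: [0.218, 0.976, 0.0, -0.001]
wrist_force: [-0.2, 1.0, -0.5]
opening: 0.004
grip_force: 0.0
```

Run:
```python
from h import *
t=robot.sense();print(t['tcp_pos'],t['wrist_force'],t['time'])
c=cam('side');cv2.imwrite('pics/c2.png',cv2.resize(c['pixels'][60:280,230:470,::-1],None,fx=2.5,fy=2.5))
```

```text
[ 567.15624064 -162.23256142  247.74503362] [-0.23834818  0.98714688 -0.52260568] 2.1
```

View pics/c2.png

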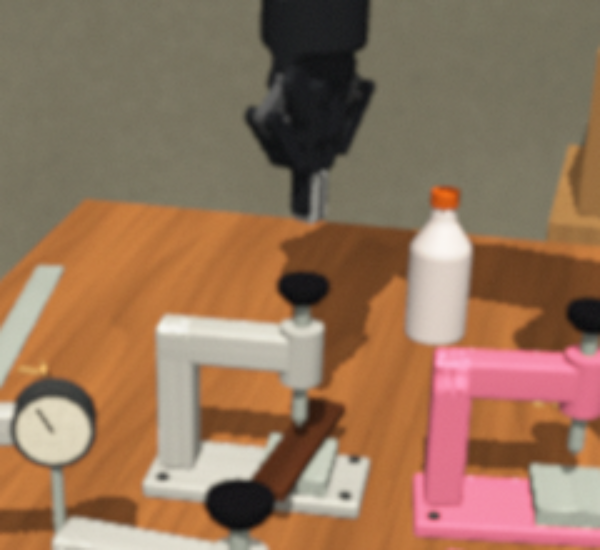

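The fingertips at crop pixel (308,218) are straight above the right aluminium press's knob at (303,285). Descending: 44 mm quickly, then gently.

{"fn": "move_arm", "kwargs": {
  "linear": [
    [0,0,22],
    [0,0,18],
    [0,0,6],
    [0,0,5],
    [0,0,5],
    [0,0,0]
  ],
  "turn": [0,0,0,0,0,0]
}}

```text
time: 2.9
tcp_pos: [567.8, -162.2, 192.6]
ee_rot: [0.217, 0.976, 0.0, 0.0]
wrist_force: [-0.7, 3.4, 3.9]
opening: -0.0
grip_force: 1.8
```

{"fn": "move_arm", "kwargs": {
  "linear": [
    [0,0,5],
    [0,0,4],
    [0,0,3],
    [0,0,1],
    [0,0,0]
  ],
  "turn": [0,0,0,0,0]
}}

```text
time: 3.52
tcp_pos: [568.1, -162.6, 179.5]
ee_rot: [0.218, 0.976, 0.0, 0.0]
wrist_force: [-1.7, 3.0, 6.5]
opening: 0.0
grip_force: 3.4
```

One more millimetre, then the next to feel the stop, and hold.

{"fn": "move_arm", "kwargs": {
  "linear": [
    [0,0,1],
    [0,0,0.5],
    [0,0,0],
    [0,0,0],
    [0,0,0],
    [0,0,0]
  ],
  "turn": [0,0,0,0,0,0]
}}

```text
time: 4.28
tcp_pos: [568.1, -162.6, 179.0]
ee_rot: [0.218, 0.976, 0.0, 0.001]
wrist_force: [-3.6, 4.2, 14.6]
opening: 0.002
grip_force: 7.4
```

The force has risen to 14.6 N and the z reading stays at 179, so the knob is at its metal stop and has been held there for about half a second. Lifting off.

{"fn": "move_arm", "kwargs": {
  "linear": [
    [0,0,-5],
    [0,0,-8],
    [0,0,-10],
    [0,0,-20],
    [0,0,-25],
    [0,0,-10],
    [0,0,0],
    [0,0,0]
  ],
  "turn": [0,0,0,0,0,0,0,0]
}}

```text
time: 5.28
tcp_pos: [567.2, -162.5, 254.7]
ee_rot: [0.218, 0.976, 0.0, -0.001]
wrist_force: [0.6, -0.2, -1.3]
opening: -0.002
grip_force: 0.0
```

Run:
```python
from h import *
t=robot.sense();print(t['tcp_pos'],t['wrist_force'],t['time'])
c=cam('side');W=pts(c);g=c['pixels'].astype(int)
o=np.load('side.npz')
for n,w,q in(('before',o['W'],o['rgb'].astype(int)),('now',W,g)):
    m=(q.max(2)<70)&(abs(w[...,0]-567)<30)&(abs(w[...,1]+160)<30)&(w[...,2]>140)&(w[...,2]<200)
    b=(q[...,0]<120)&(w[...,2]>25)&(w[...,2]<50)&(abs(w[...,0]-568)<60)&(abs(w[...,1]+164)<110)&(q[...,0]-q[...,2]>15)
    print(n,np.percentile(w[m][:,2],90),m.sum(),cv2.minAreaRect(w[b][:,:2].astype('f4')),np.median(w[b][:,2]))
cv2.imwrite('pics/c3.png',cv2.resize(c['pixels'][60:280,230:470,::-1],None,fx=2.5,fy=2.5))
```

```text
[ 567.23242708 -162.53064048  254.74612733] [ 0.61301567 -0.23532709 -1.27104952] 5.275
before 182.27249965193096 191 ((569.744873046875, -167.95059204101562), (165.29220581054688, 32.234371185302734), 83.37532043457031) 39.44434035666211
now 182.29767633488777 214 ((569.5690307617188, -168.7420196533203), (163.48605346679688, 32.823917388916016), 83.57638549804688) 39.46966523741162
```

View pics/c3.png

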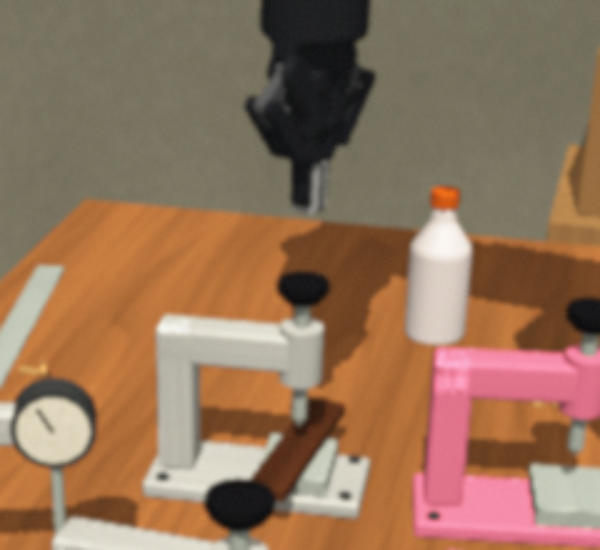

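The picture shows the knob fully up at crop pixel (303,285), z = 182. The blank at (300,450) has not moved, and the gripper is clear of everything.

```bash
python3 -c "
from cell import robot
print(robot.sign_off())"
```

```text
the job is handed in; nothing more can be done
None
```

I pressed the right press's knob (the one over the blank) to its stop, held it about half a second and let it spring back up to 182 mm; the blank stayed within about 1 mm of where it was, I touched nothing else, and the job is handed in (no verdict was returned).

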